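# Fetch the vial caps from behind the amber bottle

## Robot

A 6-joint arm with a two-finger parallel gripper is mounted at the origin on a cart in front of the work surface, level with it; the furniture and walls round the work are solid. World frame = base frame: x ahead of the robot, y to its left, z up, the work surface at z = 0. Lengths are in m, angles in rad, forces in N, time in s.
With the tool pointing down it reaches from about 0.25 to 0.725 m from the base axis. Payload 4 kg.
Tool frame: the origin (TCP) lies between the finger pads; the fingertips stand 8 mm ahead of it and the grasp point (between the pads) lies 11 mm behind it; z points along the fingers, y is the direction in which the jaws open and shut (so a half turn about z gives the same grasp; the last joint's range is limited). The gripper opens to 85 mm and grips with 20 to 120 N. Pads are 22 mm wide; open, the fingers measure 114 mm over their backs; the gripper's body (76 mm by 85 mm) begins 54 mm behind the grasp point. The pads swing forward as they close: fully open they stand 13 mm farther back than shut.
Start: joints at [1.177, 0.241, 0.005, 1.335, 0, 1.571], TCP at [0.192, 0.462, 0.239] pointing down, gripper open.
Joint ranges: [-2.72, 2.72], [-1.05, 1.87], [-1.09, 1.28], [-1.99, 2.15], [-1.42, 1.44], [-3.14, 3.14]. Speed limits (rad/s): [2.79, 2.79, 3.14, 3.14, 3.14, 3.14].

## Interface

Orientations are given as a unit quaternion [x, y, z, w].
In Python, from workcell import * gives the robot as it stands.
- The arm moves only by the tool send_rows, never from a script. Its argument "increments" is a list that holds one entry, the list of rows, each a list of 6 numbers: the shift along the tool's x, y, z in units of 50 mm (1.0 is 50 mm), then the turn, a rotation vector about the tool's x, y, z in units of 10 degrees (1.0 is 10 degrees). In form: [[[x, y, z, ax, ay, az], ...]]. A call has 1 to 8 rows; each row shifts and turns the commanded pose from where the row before left it, along the tool's axes as they then stand; what a row does not reach is not made up. A row lasts 1/8 s, in which the tool goes at most 62.5 mm and 10.7 degrees, less where a joint would pass 70% of its speed; a pose out of reach is approached as far as the arm can. A call with a number of a shift or a turn outside -1 to 1 is refused whole. A call with a gripper value outside its range is refused whole. "grip" is the closure, from 0 (fully open) to 1 (shut), set as the call begins (left out, the last holds). The fingers move at their own pace and stop on an object; the grip force is fixed at half the most. Time passes only in rows, so rows that do not move let the fingers close. It gives the time, the measured TCP pose, the force and the opening at its end, in the units of the state.
- get_obs(): the state, without advancing time (a new reading comes with each control period).
- camera(name): name is "scene" or "top" or "wrist"; returns a dict with "color" (420x560x3 uint8, red, green, blue), "z_map" (420x560 float32, m along the optical axis (not along the pixel's ray), 0 where there is no reading), "intrinsics" (3x3 intrinsics, pixels), "dist" ([k1, k2, p1, p2, k3] as OpenCV has them; the pictures are not rectified), "pose" (4x4, takes a point from camera to world coordinates); the wrist camera has in their place "mount" (4x4, takes a point from camera to tool coordinates, whose origin is the TCP and whose axes are the flange's). Camera axes: x right, y down, z forward; pixel columns grow to the right and rows downward; lengths in m; the calibration is good to about 2 mm. A picture is of the moment at which its call begins: read the wrist's pose just before it.
- job_done(): hands the job in, once; it reports no verdict.
The state is a dict: "clock": time; "joint_pos": joint angles; "joint_vel": joint speeds; "tau": joint torques, N m; "eef_pos": TCP position; "tool_rot": TCP orientation; "ft_force": force on the tool from outside, world axes, zero at the start; "ft_torque": the same for the moment, N m; "grip_width": finger opening in m.
Only numpy, scipy, OpenCV 4.12 (cv2) and the standard library are available. Lean on these libraries where they do the work, as an engineer would, in place of code of your own. Each camera call takes 0.05 s, during which the arm holds its last target.

## Task

The flat clear box of vial caps stands in one of the two white holders, hidden behind the amber bottle. Lift the amber bottle out and stand it upright on the bare worktop, only then take out the box of caps and lay it flat, lid up, inside the shallow metal tray. Leave the bottle in the other holder where it stands.

Things in the scene. Friction and masses are not known exactly. Their poses are not given: they have to be found in the camera images.
- cap_box_centre (a point): Centre of the clear plastic box of small caps (lid shut, stays shut): 56 (its x) x 78 (its y) x 37 (z) mm, about 50 g, half-way up it. On the floor of the holder, z up, x to its rear (within 2 deg). Free space: 4 to 8 mm to the amber bottle in front, about 38 mm to the rear wall, 1 to 11 mm at the sides; so grip its 56 mm width, fore and aft, once the bottle is gone.
- amber_centre (a point): Point on the axis of the amber bottle, 60 mm above its underside. Round, black screw cap, 60 mm diameter (narrowing to the cap above 70 mm), 122 mm high, about 120 g, z up. It stands in the holder in front of the clear box. To set it down, the bare worktop (z = 0) between the two holders is free, about 300 mm wide.
- grey_centre (a point): Point on the axis of the other bottle, 54 mm above its underside: colourless, grey screw cap, 56 mm diameter, 108 mm high, z up. It stands in a second holder of the same kind and in the same place in it (50 mm in front of its origin, sideways within 2 mm), a small beaker behind it. It stays there.
- holder: Fixed white holder of the amber bottle and clear box, to the robot's left or nearer its right: 170 (x) x 100 (y) x 44 mm high, one bay 90 mm wide. Floor 4 mm thick; side and rear walls 5 mm thick, 40 mm above the floor; open above and towards the robot. Origin at the centre of its underside, on the worktop; x to the rear. Tall instruments stand at x over 0.53 m behind the tray and to both sides of it.
- tray: Fixed shallow metal tray, open above, 150 x 150 x 14 mm outside, walls and floor 4 mm thick (142 x 142 mm inside), to the right (-y) of both holders. Origin at the centre of its underside, on the worktop; x and y along its sides, z up.
Not all that is in view belongs to the job. What is shaped like the part that bears cap_box_centre but green is not meant.

How it is judged:
By the outcome, as a careful person would: the job done as asked, in the order asked, and still so for the second after the job is handed in, with the robot touching nothing.
It also fails if it takes over 69 s, if anything falls off the work surface, if the arm or the gripper's body presses on something with over 40 N, if the wrist force passes 120 N, or if a joint passes its speed limit or range.

## Working session

There is one attempt and no reset: what is moved stays moved. The work goes in short steps, Python scripts to look and compute and a tool call to move; the robot and the scene stay as the last step left them, time stands still between calls to the robot, and variables do not carry over. Pictures are saved under pics/ and viewed, and the job is handed in when it is done.

Besides the shell and the picture viewer there is one more tool, called after ">>>" by a JSON object that holds its "api" and its "payload", one argument or row to a line. send_rows: Moves the arm, as the interface text tells. Its arguments: {"type":"object","properties":{"increments":{"type":"array"},"grip":{"type":"number"}},"required":["increments"]}

```bash
mkdir -p pics; cat > h.py <<'E'
from workcell import *
import numpy as np, cv2
def shot(n,f):
    s=get_obs(); c=camera(n)
    if n=='wrist':
        from scipy.spatial.transform import Rotation as R
        T=np.eye(4);T[:3,:3]=R.from_quat(s['tool_rot']).as_matrix();T[:3,3]=s['eef_pos'];c['pose']=T@c['mount']
    cv2.imwrite('pics/'+f+'.png',c['color'][:,:,::-1]); np.savez('pics/'+f+'.npz',**c); return c
def load(f): return dict(np.load('pics/'+f+'.npz'))
def cloud(c):
    h,w=c['z_map'].shape
    u,v=np.meshgrid(np.arange(w),np.arange(h))
    p=cv2.undistortPoints(np.stack([u,v],-1).reshape(-1,1,2).astype(np.float64),c['intrinsics'],c['dist']).reshape(h,w,2)
    z=c['z_map'].astype(float)
    P=np.dstack([p[...,0]*z,p[...,1]*z,z])@c['pose'][:3,:3].T+c['pose'][:3,3]
    P[z==0]=np.nan
    return P
def at_h(c,u,v,hgt):
    p=cv2.undistortPoints(np.array([[[u,v]]],float),c['intrinsics'],c['dist']).reshape(2)
    d=c['pose'][:3,:3]@np.array([p[0],p[1],1]);o=c['pose'][:3,3]
    return o+d*(hgt-o[2])/d[2]
E
python3 - <<'E'
from h import *
s=get_obs();print(s)
for n in ['scene','top','wrist']:
    c=shot(n,n+'0');print(n,c['pose'][:3].round(3).tolist(),c['intrinsics'].round(1).tolist())
E
```

```text
{'clock': 0.0, 'joint_pos': array([1.17699001e+00, 2.41400361e-01, 3.71784281e-03, 1.33516971e+00,
       3.16588445e-06, 1.57080652e+00]), 'joint_vel': array([-2.74098072e-05, -8.79578925e-04, -2.13082276e-04, -4.30247249e-04,
        1.38886895e-03, -1.03928999e-03]), 'tau': array([ 2.05806828e-06, -3.72318649e+01,  2.52406704e+01,  1.70232472e-02,
        5.73108264e-05, -4.10163977e-06]), 'eef_pos': array([0.19161941, 0.4611677 , 0.23841678]), 'tool_rot': array([ 1.95638171e-01,  9.80675609e-01, -1.00777972e-03, -2.02648699e-04]), 'ft_force': array([0.14433407, 0.23892308, 0.79827801]), 'ft_torque': array([ 0.01247079, -0.05325513,  0.0384196 ]), 'grip_width': 0.08561343659116478}
scene [[-0.76, -0.38, 0.528, -0.381], [-0.65, 0.442, -0.618, 1.14], [0.001, -0.813, -0.582, 1.009]] [[499.0, 0.0, 282.1], [0.0, 499.0, 212.0], [0.0, 0.0, 1.0]]
top [[0.035, -0.795, 0.605, -0.609], [-0.999, -0.026, 0.024, 0.129], [-0.003, -0.605, -0.796, 1.502]] [[461.4, 0.0, 280.5], [0.0, 461.4, 213.5], [0.0, 0.0, 1.0]]
wrist [[0.384, 0.887, 0.259, 0.126], [0.924, -0.367, -0.11, 0.489], [-0.002, 0.281, -0.96, 0.372]] [[319.4, 0.0, 280.4], [0.0, 319.4, 210.1], [0.0, 0.0, 1.0]]
```

```bash
ls pics
```

```text
scene0.npz
scene0.png
top0.npz
top0.png
wrist0.npz
wrist0.png
```

View pics/scene0.png

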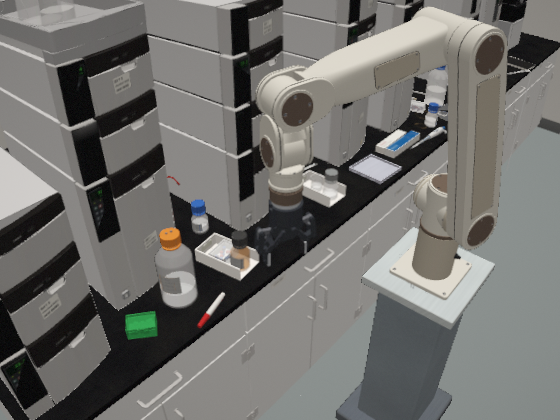

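View pics/top0.png

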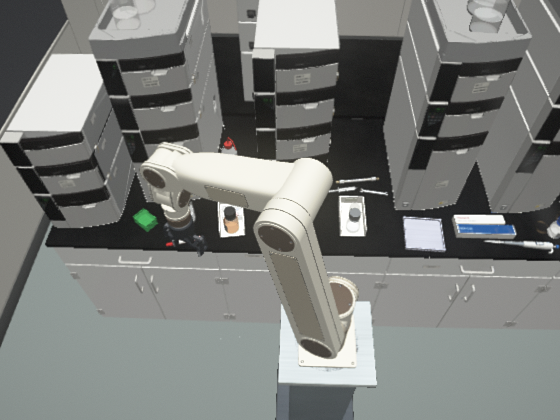

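View pics/wrist0.png

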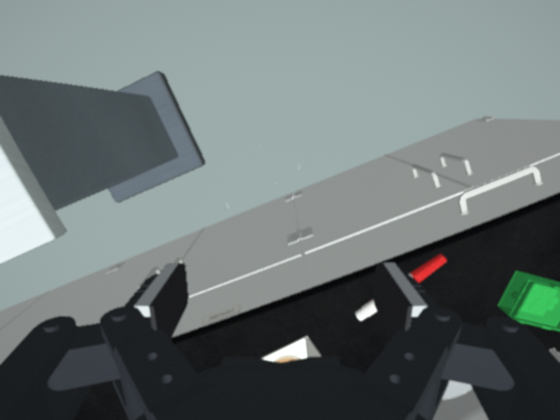

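```bash
python3 - <<'E'
from h import *
c=load('top0');a=c['color'][180:270,195:295];b=c['color'][180:270,325:465]
cv2.imwrite('pics/t_a.png',cv2.resize(a,None,fx=6,fy=6,interpolation=2)[:,:,::-1])
cv2.imwrite('pics/t_b.png',cv2.resize(b,None,fx=5,fy=5,interpolation=2)[:,:,::-1])
c=load('scene0');a=c['color'][220:285,185:270]
cv2.imwrite('pics/s_a.png',cv2.resize(a,None,fx=8,fy=8,interpolation=2)[:,:,::-1])
E
```

```text
(no output)
```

View pics/t_a.png

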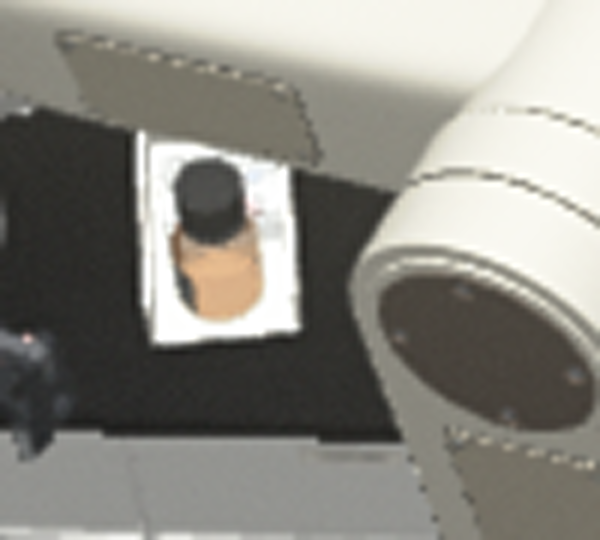

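View pics/t_b.png

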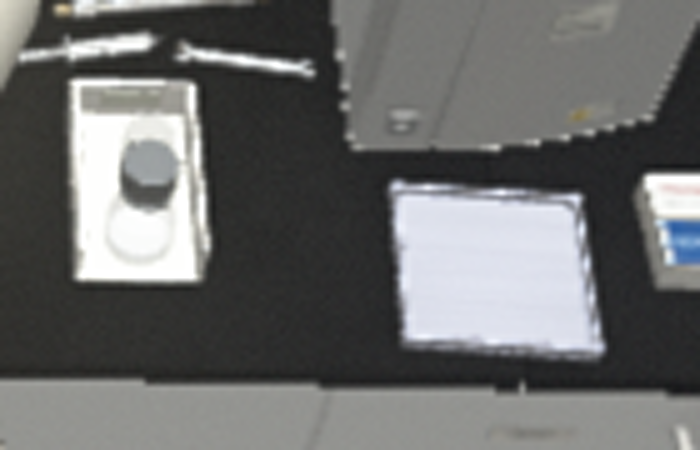

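View pics/s_a.png

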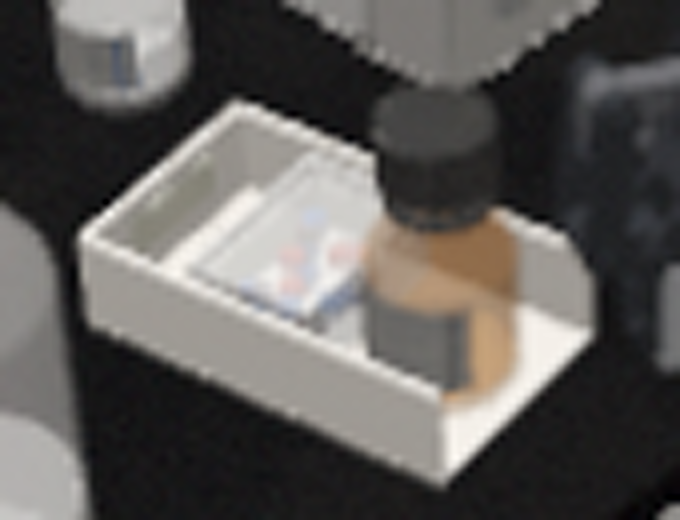

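```bash
python3 - <<'E'
from h import *
c=load('scene0')
def s(x,y,z,n): print(n,at_h(c,185+(x+.5)/8-.5,220+(y+.5)/8-.5,z).round(4))
s(443,487,0,'FL bottom');s(596,335,0.002,'FR bottom')
s(80,238,.044,'RL top');s(238,100,.044,'RR top');s(88,325,0,'RL bottom')
s(436,120,.126,'captop');s(444,360,.04,'body c')
c=load('top0')
def t(x,y,z,n,o,k): print(n,at_h(c,o[0]+(x+.5)/k-.5,o[1]+(y+.5)/k-.5,z).round(4))
t(152,347,0,'FL bottom',(195,180),6);t(301,330,0,'FR',(195,180),6);t(209,187,.126,'captop',(195,180),6);t(137,133,.044,'RL',(195,180),6);t(293,170,.044,'R side top',(195,180),6)
o=(325,180)
for x,y,z,n in [(391,182,.014,'tRL'),(582,194,.014,'tRR'),(604,354,.014,'tFR'),(404,348,.014,'tFL'),(75,281,0,'hFL'),(205,281,0,'hFR'),(150,160,.112,'capgrey'),(68,80,.044,'hRL'),(198,80,.044,'hRR')]: t(x,y,z,n,o,5)
for n in ['top0','scene0']:
    c=load(n);P=cloud(c);col=c['color'].astype(int)
    x,y,z=P[...,0],P[...,1],P[...,2]
    m=(col.max(-1)<70)&(z>.115)&(z<.135)&(y>.1)&(y<.4)&(x>.3)&(x<.6)
    print(n,m.sum(),np.nanmean(P[m],0),np.nanmin(P[m],0),np.nanmax(P[m],0))
    m=(z>.041)&(z<.047)&(y>.1)&(y<.45)&(x>.3)&(x<.65)&(col.min(-1)>150)
    print(m.sum(), cv2.minAreaRect(P[m][:,:2].astype(np.float32)))
    m=(z>.009)&(z<.02)&(y>-.5)&(y<-.1)&(x>.3)&(x<.65)
    print(m.sum(), cv2.minAreaRect(P[m][:,:2].astype(np.float32)))
E
```

```text
FL bottom [0.4042 0.4103 0.    ]
FR bottom [0.4173 0.3134 0.002 ]
RL top [0.5691 0.4352 0.044 ]
RR top [0.5858 0.3374 0.044 ]
RL bottom [0.5706 0.4358 0.    ]
captop [0.4413 0.3671 0.126 ]
body c [0.4198 0.391  0.04  ]
FL bottom [0.406  0.4085 0.    ]
FR [0.4228 0.3116 0.    ]
captop [0.4431 0.3631 0.126 ]
RL [0.5502 0.4305 0.044 ]
R side top [0.522  0.3223 0.044 ]
tRL [ 0.525  -0.3217  0.014 ]
tRR [ 0.5178 -0.476   0.014 ]
tFR [ 0.3641 -0.4662  0.014 ]
tFL [ 0.365  -0.3119  0.014 ]
hFL [ 0.4292 -0.0631  0.    ]
hFR [ 0.4325 -0.1659 -0.    ]
capgrey [ 0.4653 -0.1105  0.112 ]
hRL [ 0.5984 -0.0602  0.044 ]
hRR [ 0.602  -0.1669  0.044 ]
top0 15 [0.42867633 0.36146736 0.1198785 ] [0.42370888 0.34535183 0.11529357] [0.43643889 0.3791022  0.12451698]
61 ((0.4859828054904938, 0.36980336904525757), (0.13849382102489471, 0.10127836465835571), 6.759742736816406)
267 ((0.4972470998764038, -0.286393404006958), (0.38963088393211365, 0.2655521035194397), 82.47108459472656)
scene0 106 [0.43955106 0.36695338 0.12291949] [0.41986158 0.34148315 0.11549288] [0.46594395 0.38807293 0.12935064]
230 ((0.5273416042327881, 0.37522995471954346), (0.12331981211900711, 0.24724696576595306), 88.6379165649414)
232 ((0.5103940963745117, -0.3026543855667114), (0.3965281844139099, 0.26063162088394165), 72.19889068603516)
```

```bash
cat >> h.py <<'E'
from scipy.spatial.transform import Rotation as R
def goto(p,yaw,maxrow=8):
    """print shift/turn needed for TCP p, tool down, tool-y at yaw deg"""
    s=get_obs();Rm=R.from_quat(s['tool_rot'])
    y=np.radians(yaw);Y=np.array([np.cos(y),np.sin(y),0]);Z=np.array([0,0,-1.]);X=np.cross(Y,Z)
    Rt=R.from_matrix(np.stack([X,Y,Z],1))
    rv=(Rm.inv()*Rt).as_rotvec(degrees=True)/10
    d=np.array(p)-s['eef_pos']
    print('t',round(float(s['clock']),2),'tcp',s['eef_pos'].round(4),'F',s['ft_force'].round(1),'w',round(float(s['grip_width']),4),'q',s['joint_pos'].round(2))
    print('turn(10deg)',rv.round(2),'shift now-axes',(Rm.inv().apply(d)/.05).round(3),'shift target-axes',(Rt.inv().apply(d)/.05).round(3))
E
python3 - <<'E'
from h import *
goto([.442,.366,.24],9)
P=np.concatenate([cloud(load(n)).reshape(-1,3) for n in ['top0','scene0']])
for y0 in np.arange(-.6,.75,.1):
    m=(P[:,1]>y0)&(P[:,1]<y0+.1)&(P[:,0]>.3)&(P[:,0]<1.0)&(P[:,2]>.15)
    m2=(P[:,1]>y0)&(P[:,1]<y0+.1)&(P[:,0]>.25)&(P[:,0]<.62)&(P[:,2]>.03)&(P[:,2]<.35)
    print(round(y0,2), np.nanmin(P[m],0).round(3) if m.sum() else '', P[m2].max(0).round(3) if m2.sum() else '')
E
```

```text
t 0.15 tcp [0.1917 0.4613 0.2386] F [-0.2 -0.2 -0.3] w 0.0854 q [1.18 0.24 0.   1.34 0.   1.57]
turn(10deg) [-0.01  0.    5.84] shift now-axes [-5.355  0.161 -0.028] shift target-axes [-2.666  4.647 -0.028]
-0.6 [ 0.572 -0.551  0.15 ] [ 0.602 -0.5    0.35 ]
-0.5 [ 0.549 -0.5    0.15 ] [ 0.59 -0.4   0.35]
-0.4 [ 0.544 -0.4    0.15 ] [ 0.62 -0.3   0.35]
-0.3 [ 0.546 -0.3    0.15 ] [ 0.62 -0.28  0.35]
-0.2  [ 0.602 -0.1    0.117]
-0.1 [ 0.591 -0.011  0.27 ] [ 0.603 -0.057  0.114]
-0.0 [0.55  0.    0.219] [0.601 0.1   0.35 ]
0.1 [0.54 0.1  0.15] [0.612 0.2   0.35 ]
0.2 [0.537 0.2   0.15 ] [0.62  0.263 0.35 ]
0.3 [0.707 0.359 0.151] [0.586 0.4   0.129]
0.4 [0.581 0.401 0.15 ] [0.62  0.5   0.349]
0.5 [0.438 0.5   0.15 ] [0.6  0.6  0.35]
0.6 [0.444 0.6   0.15 ] [0.578 0.7   0.35 ]
0.7 [0.548 0.7   0.15 ] [0.62  0.765 0.35 ]
```

>>> {"api": "send_rows", "payload": {
  "increments": [
    [[-0.9,0.03,0,0,0,0],[-0.9,0.03,0,0,0,0],[-0.9,0.03,0,0,0,0],[-0.9,0.03,0,0,0,0],[-0.9,0.03,0,0,0,0],[-0.85,0.01,0,0,0,0],[0,0,0,0,0,0.97],[0,0,0,0,0,0.97]]
  ]
}}

```text
clock: 1.15
eef_pos: [0.4425, 0.3657, 0.2385]
tool_rot: [0.361, 0.932, -0.001, -0.0]
ft_force: [-0.1, -0.1, -0.6]
grip_width: 0.0852
```

>>> {"api": "send_rows", "payload": {
  "increments": [
    [[0,0,0,0,0,0.97],[0,0,0,0,0,0.97],[0,0,0,0,0,0.97],[0,0,0,0,0,0.97],[0,0,0,0,0,0],[0,0,0,0,0,0]]
  ]
}}

```text
clock: 1.9
eef_pos: [0.4418, 0.3664, 0.2391]
tool_rot: [0.647, 0.763, -0.0, -0.0]
ft_force: [-0.2, 1.2, 0.2]
grip_width: 0.0854
```

```bash
python3 - <<'E'
from h import *
goto([.442,.366,.24],9)
shot('wrist','w1');shot('top','top1');shot('scene','scene1')
c=load('top1')
cv2.imwrite('pics/t1.png',cv2.resize(c['color'][170:270,190:480],None,fx=2.7,fy=2.7,interpolation=2)[:,:,::-1])
E
```

```text
t 1.9 tcp [0.4418 0.3664 0.2391] F [-0.2  1.2  0.2] w 0.0854 q [0.69 0.39 0.21 1.39 0.   2.1 ]
turn(10deg) [-0.    0.    0.04] shift now-axes [-0.008  0.002 -0.019] shift target-axes [-0.008  0.002 -0.019]
```

View pics/w1.png

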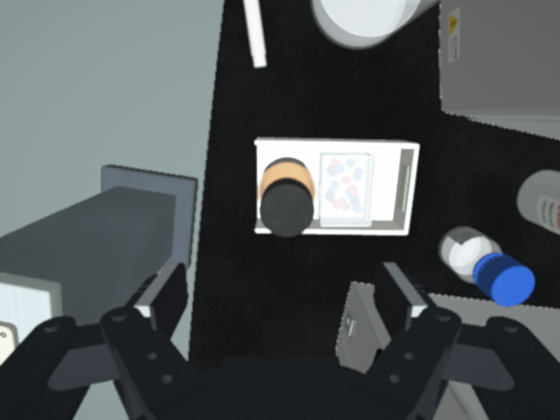

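View pics/scene1.png

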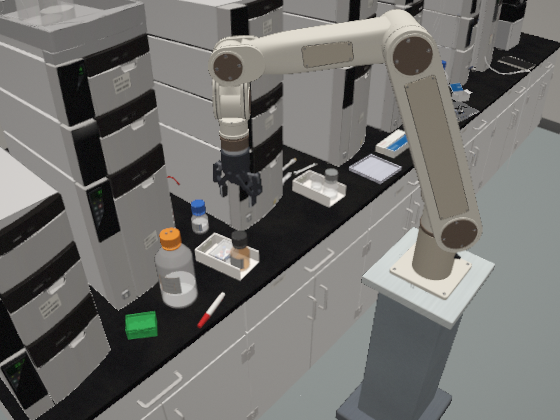

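```bash
python3 - <<'E'
from h import *
c=load('w1')
cv2.imwrite('pics/w1z.png',cv2.resize(c['color'][125:250,245:430],None,fx=4.3,fy=4.3,interpolation=2)[:,:,::-1])
E
```

```text
(no output)
```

View pics/w1z.png

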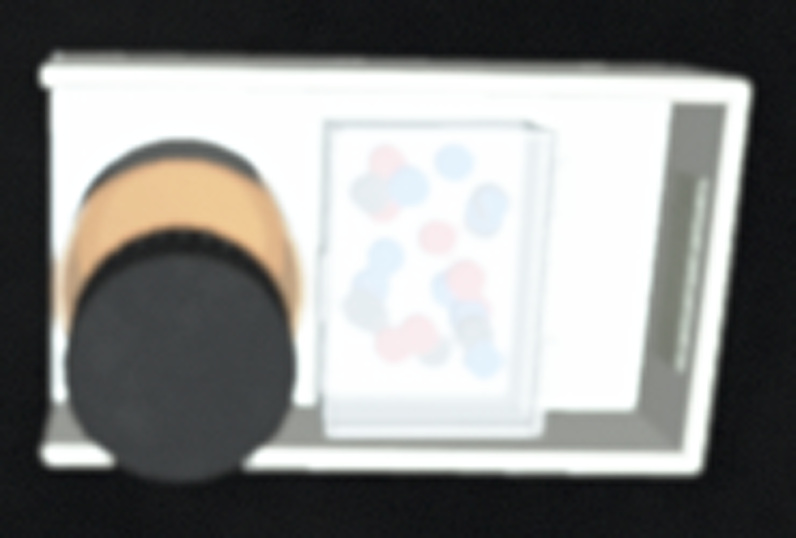

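```bash
python3 - <<'E'
from h import *
c=load('t1') if 0 else load('top1')
cv2.imwrite('pics/t1a.png',cv2.resize(c['color'][180:270,325:465],None,fx=5,fy=5,interpolation=2)[:,:,::-1])
c=load('w1');c['z_map']=c['z_map']
P=cloud(c);x,y,z=[P[...,i] for i in range(3)];col=c['color'].astype(int)
m=(z>.115)&(z<.14)&(x>.38)&(x<.5)&(y>.3)&(y<.42)
print(m.sum(),np.nanmean(P[m],0),(np.nanmin(P[m],0)+np.nanmax(P[m],0))/2,np.ptp(P[m],0))
E
```

```text
2350 [0.44684178 0.36565557 0.1237879 ] [0.44699136 0.36446128 0.12075394] [0.04510978 0.04523055 0.01101866]
```

View pics/t1a.png

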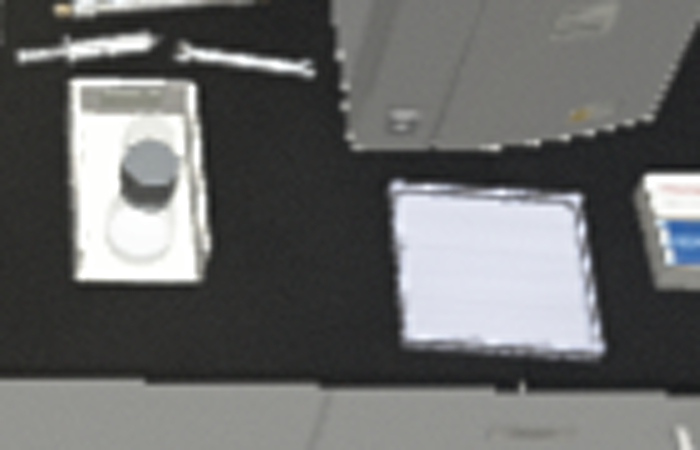

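```bash
python3 - <<'E'
from h import *
c=load('w1')
def w(x,y,z,n):
    p=at_h(c,245+(x+.5)/4.3-.5,125+(y+.5)/4.3-.5,z);print(n,p.round(4));return p
for a in [(180,482),(66,365),(295,365),(182,250)]: w(*a,.126,'cap')
print(w(181,366,.126,'cap c'))
H=[w(*a,.044,'hold') for a in [(42,64),(750,78),(704,474),(42,466)]]
B=[w(*a,.041,'box') for a in [(323,121),(528,122),(542,436),(325,436)]]
for Q in (H,B):
    Q=np.array(Q);print('ctr',Q.mean(0).round(4),'sides',[round(float(np.linalg.norm(Q[i]-Q[i-1])),4) for i in range(4)],'yaw',[round(float(np.degrees(np.arctan2(*(Q[a]-Q[b])[1::-1]))),1) for a,b in [(1,0),(2,3),(0,3),(1,2)]])
E
```

```text
cap [0.4505 0.3436 0.126 ]
cap [0.4255 0.3632 0.126 ]
cap [0.4678 0.3702 0.126 ]
cap [0.4432 0.3883 0.126 ]
cap c [0.4468 0.3665 0.126 ]
[0.44675554 0.36651373 0.126     ]
hold [0.4076 0.4108 0.044 ]
hold [0.5742 0.4359 0.044 ]
hold [0.5905 0.3366 0.044 ]
hold [0.4218 0.3112 0.044 ]
box [0.4758 0.4082 0.041 ]
box [0.5247 0.4163 0.041 ]
box [0.5472 0.339  0.041 ]
box [0.492  0.3299 0.041 ]
ctr [0.4986 0.3736 0.044 ] sides [0.1006, 0.1685, 0.1006, 0.1706] yaw [8.6, 8.6, 98.1, 99.3]
ctr [0.5099 0.3734 0.041 ] sides [0.0799, 0.0495, 0.0805, 0.0559] yaw [9.4, 9.3, 101.7, 106.2]
```

```bash
python3 - <<'E'
from h import *
goto([.4473,.3663,.102],9)
E
```

```text
t 2.05 tcp [0.4419 0.3665 0.2392] F [-0.4  0.3 -0.3] w 0.0856 q [0.69 0.39 0.21 1.39 0.   2.1 ]
turn(10deg) [-0.    0.    0.03] shift now-axes [-0.02   0.106  2.745] shift target-axes [-0.02   0.106  2.745]
```

>>> {"api": "send_rows", "payload": {
  "increments": [
    [[-0.02,0.106,0.5,0,0,0],[0,0,0.75,0,0,0],[0,0,0.6,0,0,0],[0,0,0.5,0,0,0],[0,0,0.25,0,0,0],[0,0,0.14,0,0,0],[0,0,0,0,0,0]]
  ]
}}

```text
clock: 2.92
eef_pos: [0.4475, 0.3665, 0.1025]
tool_rot: [0.648, 0.762, 0.0, 0.0]
ft_force: [0.4, 0.2, -0.6]
grip_width: 0.0857
```

>>> {"api": "send_rows", "payload": {
  "increments": [
    [[0,0,0,0,0,0],[0,0,0,0,0,0],[0,0,0,0,0,0],[0,0,0,0,0,0],[0,0,0,0,0,0],[0,0,0,0,0,0],[0,0,0,0,0,0],[0,0,0,0,0,0]]
  ],
  "grip": 1
}}

```text
clock: 3.92
eef_pos: [0.4477, 0.3668, 0.1036]
tool_rot: [0.648, 0.762, 0.001, 0.0]
ft_force: [-1.5, -0.1, 5.8]
grip_width: 0.0373
```

```bash
python3 - <<'E'
from h import *
goto([.4,.15,.18],0)
shot('scene','s2')
c=load('s2');cv2.imwrite('pics/s2z.png',cv2.resize(c['color'][150:300,160:310],None,fx=4,fy=4,interpolation=2)[:,:,::-1])
E
```

```text
t 3.92 tcp [0.4477 0.3668 0.1036] F [-1.5 -0.1  5.8] w 0.0373 q [ 0.69  0.48 -0.01  1.08  0.    2.1 ]
turn(10deg) [ 0.01 -0.01  0.92] shift now-axes [-4.125 -1.636 -1.535] shift target-axes [-4.336 -0.955 -1.528]
```

View pics/s2z.png

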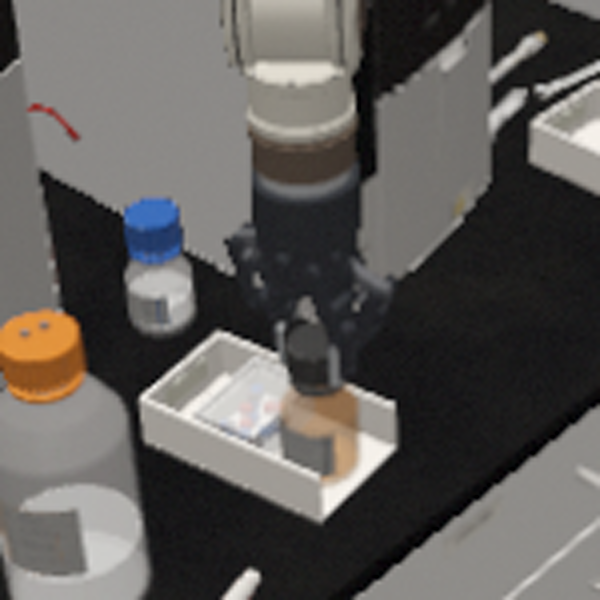

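>>> {"api": "send_rows", "payload": {
  "increments": [
    [[0,0,-0.2,0,0,0],[0,0,-0.4,0,0,0],[0,0,-0.5,0,0,0],[0,0,-0.5,0,0,0],[0,0,-0.3,0,0,0],[0,0,0,0,0,0]]
  ]
}}

```text
clock: 4.72
eef_pos: [0.4479, 0.3668, 0.1985]
tool_rot: [0.648, 0.762, 0.001, 0.0]
ft_force: [-0.4, 0.3, -1.0]
grip_width: 0.0372
```

```bash
python3 - <<'E'
from h import *
goto([.4,.15,.1985],0)
shot('scene','s3')
c=load('s3');cv2.imwrite('pics/s3z.png',cv2.resize(c['color'][150:300,160:310],None,fx=4,fy=4,interpolation=2)[:,:,::-1])
E
```

```text
t 4.72 tcp [0.4479 0.3668 0.1985] F [-0.4  0.3 -1. ] w 0.0372 q [ 0.69  0.41  0.14  1.3  -0.    2.1 ]
turn(10deg) [ 0.01 -0.01  0.92] shift now-axes [-4.126 -1.642 -0.009] shift target-axes [-4.336 -0.959 -0.   ]
```

View pics/s3z.png

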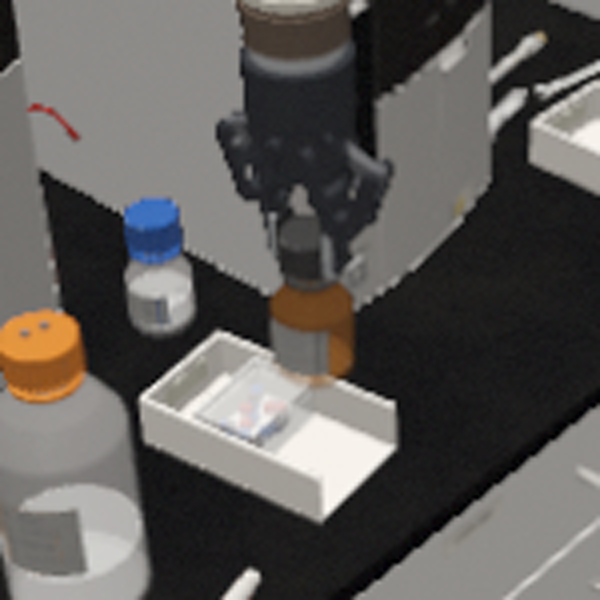

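>>> {"api": "send_rows", "payload": {
  "increments": [
    [[-0.25,-0.07,0,0,0,0],[-0.6,-0.18,0,0,0,0],[-0.8,-0.25,0,0,0,0],[-0.8,-0.25,0,0,0,0],[-0.8,-0.25,0,0,0,0],[-0.6,-0.15,0,0,0,0],[-0.25,-0.07,0,0,0,0],[-0.1,-0.03,0,0,0,0]]
  ]
}}

```text
clock: 5.78
eef_pos: [0.419, 0.1483, 0.1969]
tool_rot: [0.648, 0.761, -0.0, -0.0]
ft_force: [0.9, 0.1, -0.5]
grip_width: 0.0369
```

>>> {"api": "send_rows", "payload": {
  "increments": [
    [[0,0,0.3,0,0,0],[0,0,0.5,0,0,0],[0,0,0.5,0,0,0],[0,0,0.35,0,0,0],[0,0,0.2,0,0,0],[0,0,0.05,0,0,0],[0,0,0,0,0,0]]
  ]
}}

```text
clock: 6.65
eef_pos: [0.4197, 0.1494, 0.1026]
tool_rot: [0.648, 0.762, 0.0, 0.0]
ft_force: [0.2, 0.0, -0.9]
grip_width: 0.0371
```

```bash
python3 - <<'E'
from h import *
goto([.42,.15,.101],9)
shot('scene','s4');shot('top','t4')
c=load('s4');cv2.imwrite('pics/s4z.png',cv2.resize(c['color'][120:270,200:350],None,fx=4,fy=4,interpolation=2)[:,:,::-1])
E
```

```text
t 6.65 tcp [0.4197 0.1494 0.1026] F [ 0.2  0.  -0.9] w 0.0371 q [ 0.34  0.25 -0.37  0.95  0.    1.75]
turn(10deg) [ 0.   -0.    0.03] shift now-axes [0.012 0.008 0.032] shift target-axes [0.012 0.007 0.032]
```

View pics/s4z.png

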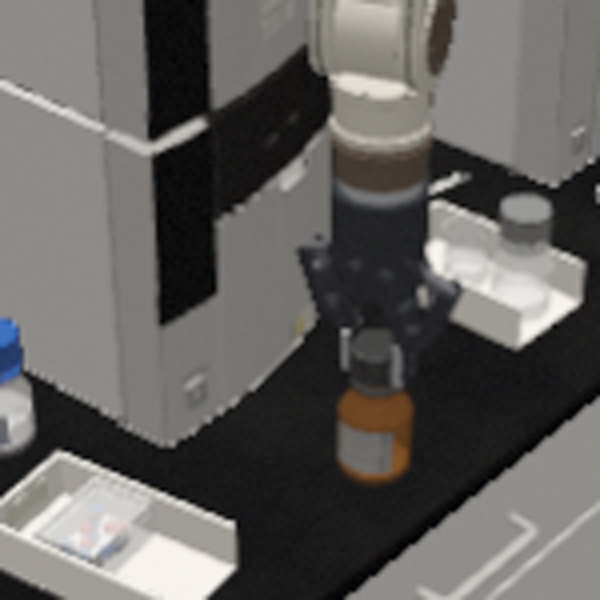

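>>> {"api": "send_rows", "payload": {
  "increments": [
    [[0,0,0.03,0,0,0],[0,0,0.02,0,0,0],[0,0,0.02,0,0,0],[0,0,0,0,0,0]]
  ]
}}

```text
clock: 7.25
eef_pos: [0.4197, 0.1491, 0.0996]
tool_rot: [0.648, 0.762, 0.0, 0.0]
ft_force: [-0.9, -0.2, 5.1]
grip_width: 0.0371
```

>>> {"api": "send_rows", "payload": {
  "increments": [
    [[0,0,0,0,0,0],[0,0,0,0,0,0],[0,0,0,0,0,0],[0,0,0,0,0,0],[0,0,0,0,0,0],[0,0,0,0,0,0],[0,0,0,0,0,0]]
  ],
  "grip": 0
}}

```text
clock: 8.12
eef_pos: [0.4193, 0.1491, 0.0988]
tool_rot: [0.648, 0.762, -0.0, -0.0]
ft_force: [-0.3, -0.1, 0.3]
grip_width: 0.0853
```

>>> {"api": "send_rows", "payload": {
  "increments": [
    [[0,0,-0.2,0,0,0],[0,0,-0.4,0,0,0],[0,0,-0.7,0,0,0],[0,0,-0.7,0,0,0],[0,0,-0.3,0,0,0],[0,0,0,0,0,0]]
  ]
}}

```text
clock: 8.88
eef_pos: [0.4204, 0.1494, 0.2157]
tool_rot: [0.648, 0.762, 0.002, 0.001]
ft_force: [-0.2, -0.5, 0.0]
grip_width: 0.0857
```

```bash
python3 - <<'E'
from h import *
goto([.47,.365,.20],9)
shot('scene','s5')
c=load('s5');cv2.imwrite('pics/s5z.png',cv2.resize(c['color'][120:270,200:350],None,fx=4,fy=4,interpolation=2)[:,:,::-1])
cv2.imwrite('pics/s5y.png',cv2.resize(c['color'][225:285,185:270],None,fx=8,fy=8,interpolation=2)[:,:,::-1])
E
```

```text
t 8.88 tcp [0.4204 0.1494 0.2157] F [-0.2 -0.5  0. ] w 0.0857 q [ 0.34  0.14 -0.18  1.24 -0.    1.75]
turn(10deg) [ 0.02 -0.    0.02] shift now-axes [4.097 1.67  0.323] shift target-axes [4.104 1.655 0.314]
```

View pics/s5z.png

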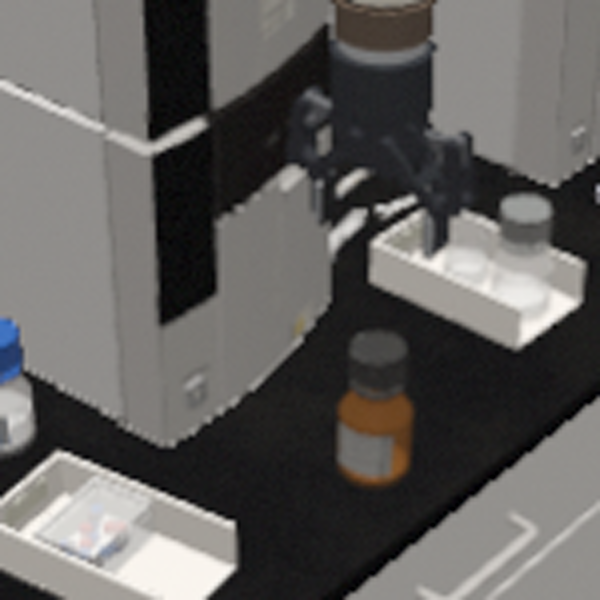

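View pics/s5y.png

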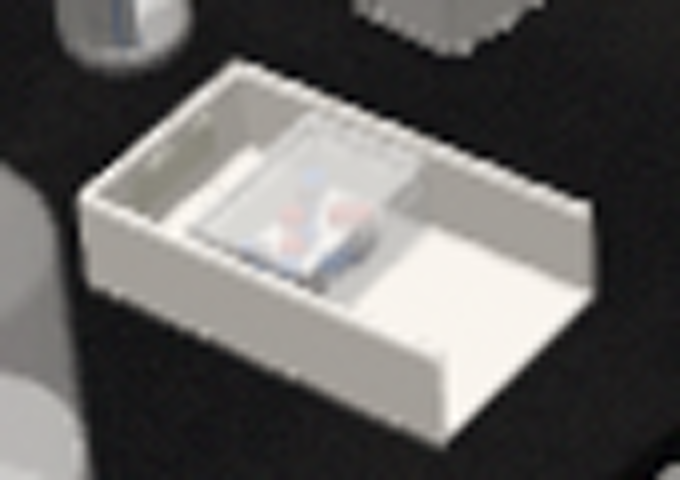

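>>> {"api": "send_rows", "payload": {
  "increments": [
    [[0.3,0.1,0.1,0,0,0],[0.6,0.25,0.1,0,0,0],[0.8,0.35,0.1,0,0,0],[0.8,0.35,0,0,0,0],[0.8,0.35,0,0,0,0],[0.5,0.2,0,0,0,0],[0.3,0.07,0,0,0,0],[0,0,0,0,0,0]]
  ]
}}

```text
clock: 9.93
eef_pos: [0.4681, 0.3655, 0.1974]
tool_rot: [0.647, 0.762, -0.001, -0.0]
ft_force: [-0.9, -0.7, -0.3]
grip_width: 0.0855
```

```bash
python3 - <<'E'
from h import *
goto([.51,.3745,.20],9)
c=shot('wrist','w5')
cv2.imwrite('pics/w5z.png',cv2.resize(c['color'][80:280,190:430],None,fx=3.3,fy=3,interpolation=2)[:,:,::-1])
E
```

```text
t 9.93 tcp [0.4681 0.3655 0.1974] F [-0.9 -0.7 -0.3] w 0.0855 q [ 0.66  0.45  0.19  1.32 -0.    2.07]
turn(10deg) [-0.01  0.01  0.03] shift now-axes [ 0.042  0.857 -0.054] shift target-axes [ 0.047  0.857 -0.052]
```

View pics/w5.png

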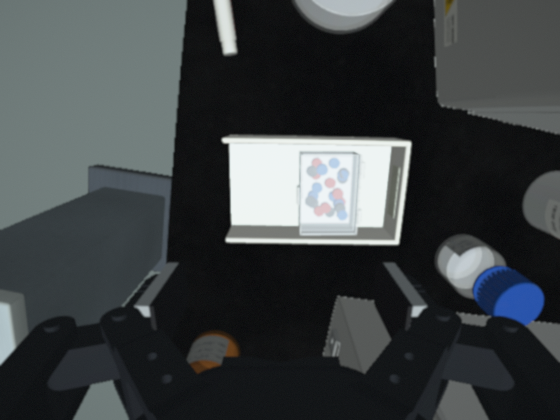

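View pics/w5z.png

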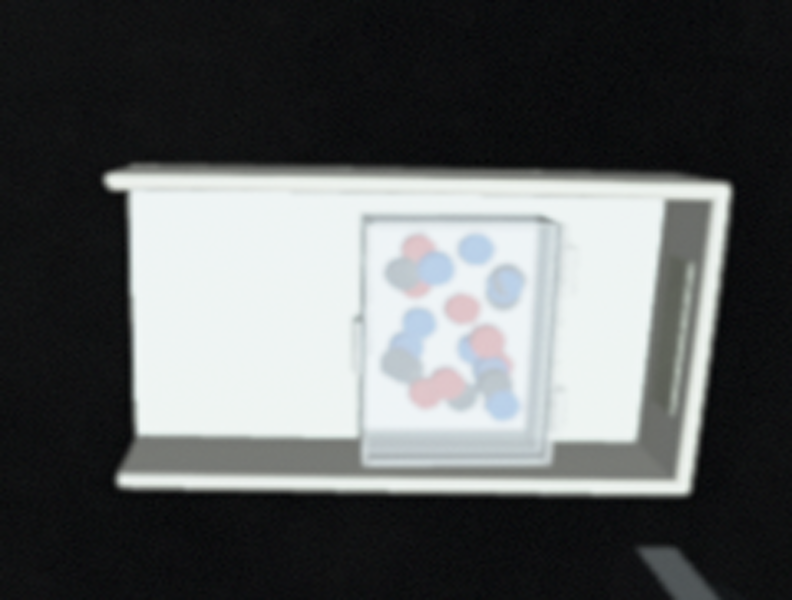

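```bash
python3 - <<'E'
from h import *
c=load('w5')
def w(x,y,z):
    return at_h(c,190+(x+.5)/3.3-.5,80+(y+.5)/3-.5,z)
H=[w(*a,.044) for a in [(105,174),(731,185),(690,494),(117,487)]]
H=np.array(H)
B=np.array([w(*a,.041) for a in [(368,216),(559,223),(551,465),(363,464)]])
for Q in (H,B):
    print(Q.round(4).tolist())
    print('ctr',Q.mean(0).round(4),'sides',[round(float(np.linalg.norm(Q[i]-Q[i-1])),4) for i in range(4)],'yaw',[round(float(np.degrees(np.arctan2(*(Q[a]-Q[b])[1::-1]))),1) for a,b in [(1,0),(2,3),(0,3),(1,2)]])
h=H.mean(0);th=np.radians(8.8);ux=np.array([np.cos(th),np.sin(th),0]);uy=np.array([-ux[1],ux[0],0])
print([( round(float((b-h)@ux),4),round(float((b-h)@uy),4)) for b in B])
E
```

```text
[[0.4075, 0.41, 0.044], [0.5745, 0.4348, 0.044], [0.5895, 0.3371, 0.044], [0.4221, 0.3122, 0.044]]
ctr [0.4984 0.3735 0.044 ] sides [0.0989, 0.1688, 0.0989, 0.1692] yaw [8.4, 8.5, 98.5, 98.7]
[[0.4794, 0.4089, 0.041], [0.5315, 0.4156, 0.041], [0.547, 0.3393, 0.041], [0.4922, 0.3307, 0.041]]
ctr [0.5126 0.3736 0.041 ] sides [0.0793, 0.0525, 0.0779, 0.0555] yaw [7.3, 8.9, 99.3, 101.5]
[(-0.0133, 0.0379), (0.0392, 0.0365), (0.0428, -0.0413), (-0.0127, -0.0414)]
```

```bash
python3 - <<'E'
from h import *
goto([.5125,.3736,.014],8.8)
E
```

```text
t 9.97 tcp [0.4681 0.3646 0.1978] F [ 0.3 -0.2  0.2] w 0.0853 q [ 0.66  0.45  0.19  1.32 -0.    2.07]
turn(10deg) [-0.01  0.01  0.05] shift now-axes [0.04  0.911 3.675] shift target-axes [0.043 0.904 3.676]
```

>>> {"api": "send_rows", "payload": {
  "increments": [
    [[0.02,0.5,0,0,0,0],[0.02,0.4,0.4,0,0,0],[0,0,0.7,0,0,0],[0,0,0.7,0,0,0],[0,0,0.4,0,0,0],[0,0,0,0,0,0],[0,0,0,0,0,0]]
  ]
}}

```text
clock: 10.85
eef_pos: [0.5136, 0.3737, 0.0901]
tool_rot: [0.648, 0.761, 0.001, 0.0]
ft_force: [-0.2, 0.1, 0.8]
grip_width: 0.0853
```

```bash
python3 - <<'E'
from h import *
goto([.5125,.3736,.014],8.8)
c=shot('wrist','w6');c=shot('scene','s6')
cv2.imwrite('pics/s6z.png',cv2.resize(c['color'][160:290,170:300],None,fx=4.5,fy=4.5,interpolation=2)[:,:,::-1])
E
```

```text
t 10.85 tcp [0.5136 0.3737 0.0901] F [-0.2  0.1  0.8] w 0.0853 q [ 0.63  0.6   0.15  1.12 -0.    2.04]
turn(10deg) [ 0.01 -0.    0.04] shift now-axes [ 1.000e-03 -2.400e-02  1.523e+00] shift target-axes [ 0.002 -0.022  1.523]
```

View pics/w6.png

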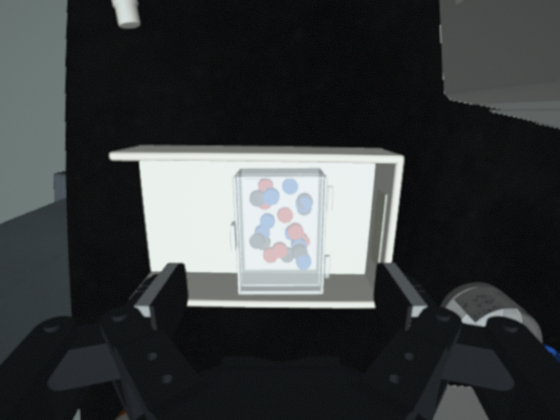

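View pics/s6z.png

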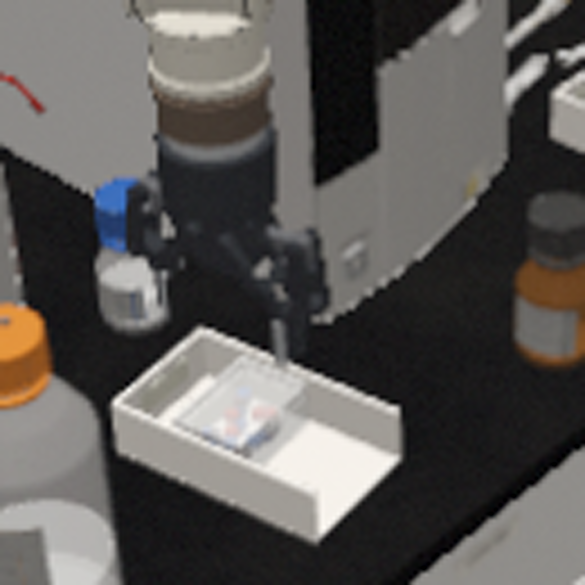

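```bash
python3 - <<'E'
from h import *
for n in ['w5','w6']:
    P=cloud(load(n)).reshape(-1,3)
    m=(P[:,0]>.55)&(P[:,0]<.7)&(P[:,1]>.3)&(P[:,1]<.52)&(P[:,2]>.055)&(P[:,2]<.14)
    Q=P[m]; print(len(Q)); 
    if len(Q): print(np.percentile(Q,[1,50,99],axis=0).round(3))
for u,v in [(505,290)]: print(at_h(load('w5'),u,v,.12))
E
```

```text
10779
[[0.585 0.307 0.056]
 [0.6   0.476 0.103]
 [0.695 0.519 0.139]]
11965
[[0.554 0.343 0.056]
 [0.593 0.481 0.092]
 [0.681 0.511 0.139]]
[0.64867399 0.33931494 0.12      ]
```

>>> {"api": "send_rows", "payload": {
  "increments": [
    [[0,-0.02,0.3,0,0,0],[0,0,0.4,0,0,0],[0,0,0.35,0,0,0],[0,0,0.25,0,0,0],[0,0,0.15,0,0,0],[0,0,0.05,0,0,0],[0,0,0,0,0,0]]
  ]
}}

```text
clock: 11.82
eef_pos: [0.5122, 0.374, 0.0141]
tool_rot: [0.648, 0.762, 0.0, 0.0]
ft_force: [-0.4, -0.2, 0.5]
grip_width: 0.0857
```

>>> {"api": "send_rows", "payload": {
  "increments": [
    [[0,0,0,0,0,0],[0,0,0,0,0,0],[0,0,0,0,0,0],[0,0,0,0,0,0],[0,0,0,0,0,0],[0,0,0,0,0,0]]
  ],
  "grip": 1
}}

```text
clock: 12.58
eef_pos: [0.5126, 0.3742, 0.0147]
tool_rot: [0.648, 0.762, 0.001, 0.0]
ft_force: [-0.3, -0.3, 4.9]
grip_width: 0.0552
```

Gripped at 55 mm, which matches the 56 mm box. Lifting.

>>> {"api": "send_rows", "payload": {
  "increments": [
    [[0,0,-0.15,0,0,0],[0,0,-0.4,0,0,0],[0,0,-0.7,0,0,0],[0,0,-0.8,0,0,0],[0,0,-0.8,0,0,0],[0,0,-0.8,0,0,0],[0,0,-0.35,0,0,0],[0,0,0,0,0,0]]
  ]
}}

```text
clock: 13.58
eef_pos: [0.5125, 0.3742, 0.2153]
tool_rot: [0.648, 0.762, 0.001, 0.0]
ft_force: [-1.1, 0.2, -0.9]
grip_width: 0.0552
```

```bash
python3 - <<'E'
from h import *
goto([.443,-.394,.215],-3)
c=shot('wrist','w7');c=shot('scene','s7')
cv2.imwrite('pics/s7z.png',cv2.resize(c['color'][140:290,170:320],None,fx=4,fy=4,interpolation=2)[:,:,::-1])
c=load('top1');
o=(325,180)
Q=[]
for x,y in [(391,182),(582,194),(604,354),(404,348)]: Q.append(at_h(c,o[0]+(x+.5)/5-.5,o[1]+(y+.5)/5-.5,.014))
P=cloud(c);sub=P[215:255,400:450];m=(sub[...,2]>-.005)&(sub[...,2]<.02);
print(np.nanpercentile(sub[m],[1,50,99],axis=0).round(3))
E
```

```text
t 13.57 tcp [0.5125 0.3742 0.2153] F [-1.1  0.2 -0.9] w 0.0552 q [ 0.63  0.52  0.36  1.4  -0.    2.04]
turn(10deg) [ 0.01 -0.01  1.22] shift now-axes [-14.941  -3.838  -0.022] shift target-axes [-1.5415e+01 -5.8400e-01  6.0000e-03]
[[ 0.355 -0.508 -0.005]
 [ 0.445 -0.4    0.002]
 [ 0.543 -0.301  0.016]]
```

View pics/s7z.png

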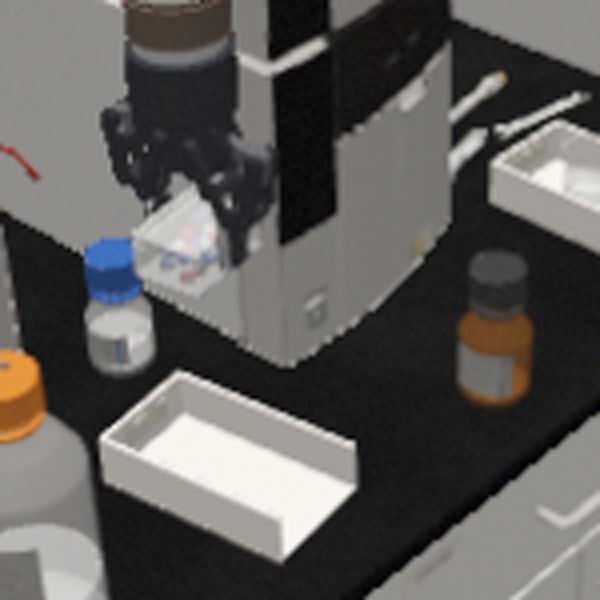

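View pics/w7.png

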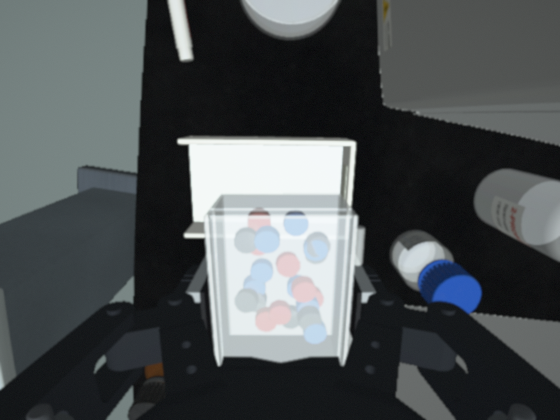

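>>> {"api": "send_rows", "payload": {
  "increments": [
    [[0,-0.4,0,0,0,0],[0,-0.7,0,0,0,0],[-0.2,-0.6,0,0,0,0],[-0.5,-0.35,0,0,0,0],[-0.7,-0.1,0,0,0,0],[-0.8,-0.1,0,0,0,0],[-0.8,-0.1,0,0,0,0],[-0.8,-0.1,0,0,0,0]]
  ]
}}

```text
clock: 14.68
eef_pos: [0.4203, 0.165, 0.212]
tool_rot: [0.648, 0.762, -0.002, -0.001]
ft_force: [-0.5, -0.1, -0.6]
grip_width: 0.0557
```

>>> {"api": "send_rows", "payload": {
  "increments": [
    [[-0.8,-0.1,0,0,0,0],[-0.8,-0.1,0,0,0,0],[-0.8,-0.1,0,0,0,0],[-0.8,-0.1,0,0,0,0],[-0.8,-0.1,0,0,0,0],[-0.8,-0.1,0,0,0,0],[-0.8,-0.1,0,0,0,0],[-0.8,-0.1,0,0,0,0]]
  ]
}}

```text
clock: 15.68
eef_pos: [0.4322, -0.1566, 0.2121]
tool_rot: [0.648, 0.762, -0.001, -0.002]
ft_force: [1.0, 0.8, -0.3]
grip_width: 0.0555
```

>>> {"api": "send_rows", "payload": {
  "increments": [
    [[-0.8,-0.15,0,0,0,0],[-0.8,-0.15,0,0,0,0],[-0.6,-0.1,0,0,0,0],[-0.4,-0.1,0,0,0,0],[-0.2,0,0,0,0,0.6],[0,0,0,0,0,0.6],[0,0,0,0,0,0],[0,0,0,0,0,0]]
  ]
}}

```text
clock: 16.68
eef_pos: [0.431, -0.2973, 0.2133]
tool_rot: [0.723, 0.691, -0.0, -0.001]
ft_force: [-0.1, -0.4, -0.4]
grip_width: 0.0553
```

```bash
python3 - <<'E'
from h import *
goto([.443,-.394,.215],-3)
c=shot('wrist','w8');c=shot('scene','s8');c=shot('top','t8')
cv2.imwrite('pics/s8z.png',cv2.resize(c['color'][160:280,360:480],None,fx=5,fy=5,interpolation=2)[:,:,::-1])
E
```

```text
t 16.68 tcp [ 0.431  -0.2973  0.2133] F [-0.1 -0.4 -0.4] w 0.0553 q [-0.6   0.3   0.02  1.29  0.    1.01]
turn(10deg) [-0.01 -0.    0.04] shift now-axes [-1.92   0.329 -0.035] shift target-axes [-1.918  0.341 -0.033]
```

View pics/w8.png

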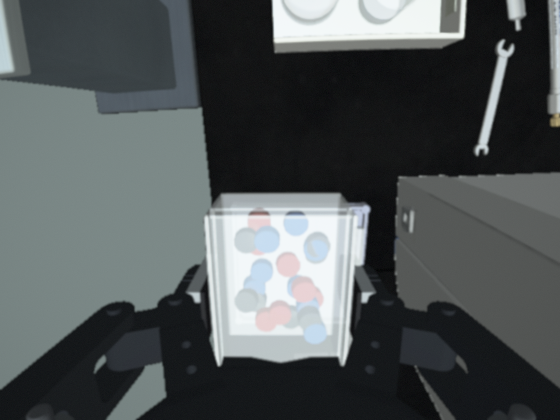

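View pics/s8.png

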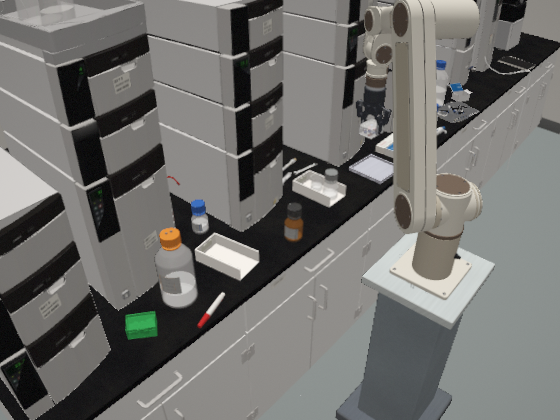

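```bash
python3 - <<'E'
from h import *
c=load('w8');print(at_h(c,368,205,.014))
cv2.imwrite('pics/w8z.png',cv2.resize(c['color'][180:300,330:430],None,fx=5,fy=5,interpolation=2)[:,:,::-1])
c=load('t8');cv2.imwrite('pics/t8z.png',cv2.resize(c['color'][180:270,325:465],None,fx=5,fy=5,interpolation=2)[:,:,::-1])
E
```

```text
[ 0.52490707 -0.32203698  0.014     ]
```

View pics/w8z.png

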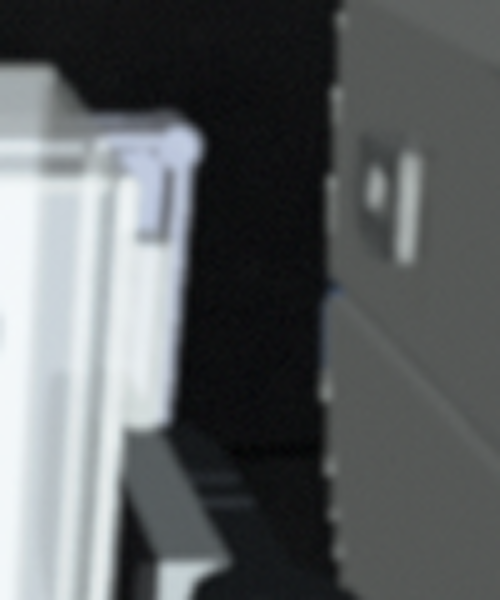

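View pics/t8z.png

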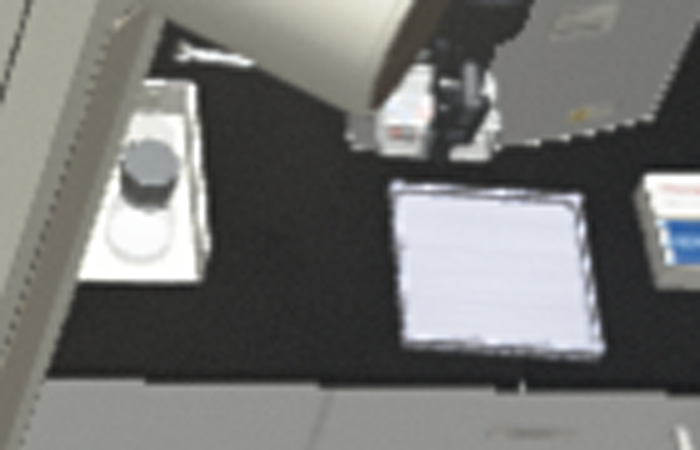

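>>> {"api": "send_rows", "payload": {
  "increments": [
    [[-0.3,0.05,0,0,0,0],[-0.5,0.08,0,0,0,0],[-0.5,0.08,0,0,0,0],[-0.4,0.08,0,0,0,0],[-0.22,0.05,0,0,0,0],[0,0,0.4,0,0,0],[0,0,0.6,0,0,0],[0,0,0,0,0,0]]
  ]
}}

```text
clock: 17.82
eef_pos: [0.442, -0.3934, 0.1612]
tool_rot: [0.724, 0.69, -0.0, -0.003]
ft_force: [0.3, 0.3, -1.2]
grip_width: 0.0554
```

```bash
python3 - <<'E'
from h import *
goto([.445,-.394,.017],-3)
c=shot('wrist','w9');c=shot('top','t9')
cv2.imwrite('pics/t9z.png',cv2.resize(c['color'][160:270,365:485],None,fx=5,fy=5,interpolation=2)[:,:,::-1])
E
```

```text
t 17.82 tcp [ 0.442  -0.3934  0.1612] F [ 0.3  0.3 -1.2] w 0.0554 q [-0.73  0.47  0.13  1.24 -0.    0.89]
turn(10deg) [-0.03 -0.02  0.02] shift now-axes [-0.02   0.074  2.884] shift target-axes [-0.009  0.06   2.884]
```

View pics/w9.png

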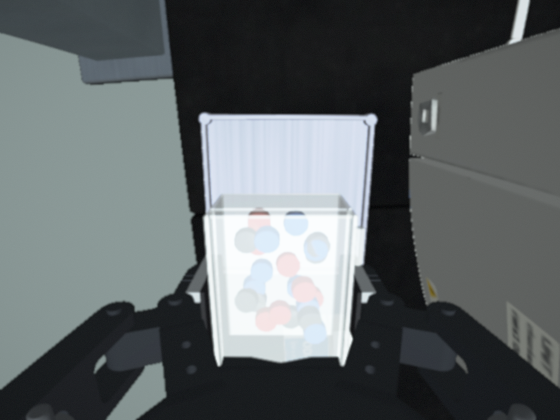

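View pics/t9z.png

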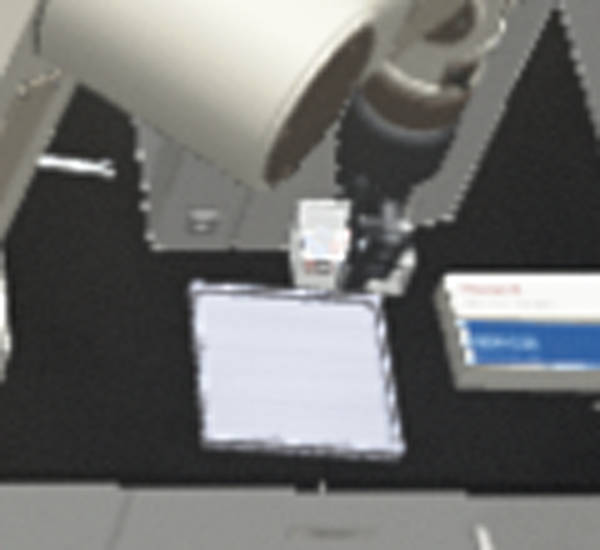

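```bash
python3 - <<'E'
from h import *
c=load('w9')
a=at_h(c,200,115,.014);b=at_h(c,376,116,.014);print(a,b,np.linalg.norm(a-b))
u=(b-a)/np.linalg.norm(b-a);n=np.array([u[1],-u[0],0]);print('yaw',np.degrees(np.arctan2(u[1],u[0])),'ctr',(a+b)/2+n*.075)
E
```

```text
[ 0.37625249 -0.31622762  0.014     ] [ 0.52617824 -0.32411423  0.014     ] 0.15013304066764546
yaw -3.011180232550629 ctr [ 0.44727555 -0.39506737  0.014     ]
```

>>> {"api": "send_rows", "payload": {
  "increments": [
    [[-0.02,0.08,0.5,0,0,0],[0,0,0.6,0,0,0],[0,0,0.6,0,0,0],[0,0,0.5,0,0,0],[0,0,0.4,0,0,0],[0,0,0.2,0,0,0],[0,0,0.05,0,0,0],[0,0,0,0,0,0]]
  ]
}}

```text
clock: 18.92
eef_pos: [0.4482, -0.3963, 0.0224]
tool_rot: [0.724, 0.69, 0.0, 0.001]
ft_force: [0.3, 1.0, -0.3]
grip_width: 0.0552
```

>>> {"api": "send_rows", "payload": {
  "increments": [
    [[0,0,0.02,0,0,0],[0,0,0.02,0,0,0],[0,0,0.02,0,0,0],[0,0,0,0,0,0]]
  ]
}}

```text
clock: 19.42
eef_pos: [0.4474, -0.3957, 0.0182]
tool_rot: [0.724, 0.69, -0.0, -0.0]
ft_force: [-0.0, 0.0, -0.8]
grip_width: 0.055
```

>>> {"api": "send_rows", "payload": {
  "increments": [
    [[0,0,0.02,0,0,0],[0,0,0.02,0,0,0],[0,0,0.02,0,0,0],[0,0,0,0,0,0]]
  ]
}}

```text
clock: 19.92
eef_pos: [0.4475, -0.3957, 0.0152]
tool_rot: [0.724, 0.69, -0.0, -0.0]
ft_force: [-0.5, -0.6, -0.3]
grip_width: 0.0554
```

>>> {"api": "send_rows", "payload": {
  "increments": [
    [[0,0,0.02,0,0,0],[0,0,0.01,0,0,0],[0,0,0,0,0,0]]
  ]
}}

```text
clock: 20.3
eef_pos: [0.4476, -0.3958, 0.0147]
tool_rot: [0.724, 0.69, 0.0, 0.0]
ft_force: [-1.5, 0.8, 4.5]
grip_width: 0.0554
```

Contact (about 5 N). Releasing, then rising.

>>> {"api": "send_rows", "payload": {
  "increments": [
    [[0,0,0,0,0,0],[0,0,0,0,0,0],[0,0,0,0,0,0],[0,0,0,0,0,0],[0,0,0,0,0,0],[0,0,0,0,0,0]]
  ],
  "grip": 0
}}

```text
clock: 21.05
eef_pos: [0.4475, -0.3958, 0.0138]
tool_rot: [0.724, 0.69, -0.0, -0.0]
ft_force: [-0.1, -0.7, 0.2]
grip_width: 0.0856
```

>>> {"api": "send_rows", "payload": {
  "increments": [
    [[0,0,-0.2,0,0,0],[0,0,-0.4,0,0,0],[0,0,-0.7,0,0,0],[0,0,-0.8,0,0,0],[0,0,-0.8,0,0,0],[0,0,-0.6,0,0,0],[0,0,-0.3,0,0,0],[0,0,0,0,0,0]]
  ]
}}

```text
clock: 22.05
eef_pos: [0.448, -0.3962, 0.205]
tool_rot: [0.724, 0.69, 0.0, 0.001]
ft_force: [-0.2, -0.4, -0.7]
grip_width: 0.0854
```

```bash
python3 - <<'E'
from h import *
goto([.445,-.394,.2],-3)
c=shot('wrist','w10');c=shot('top','t10');c=shot('scene','s10')
E
```

```text
t 22.05 tcp [ 0.448  -0.3962  0.205 ] F [-0.2 -0.4 -0.7] w 0.0854 q [-0.72  0.45  0.22  1.33 -0.    0.89]
turn(10deg) [0.01 0.01 0.02] shift now-axes [ 0.04  -0.062  0.099] shift target-axes [ 0.04  -0.062  0.099]
```

View pics/w10.png

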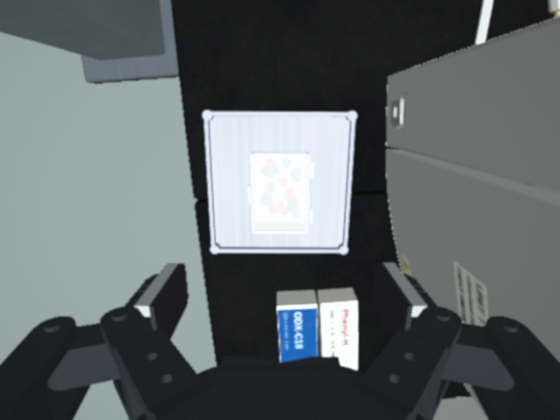

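View pics/s10.png

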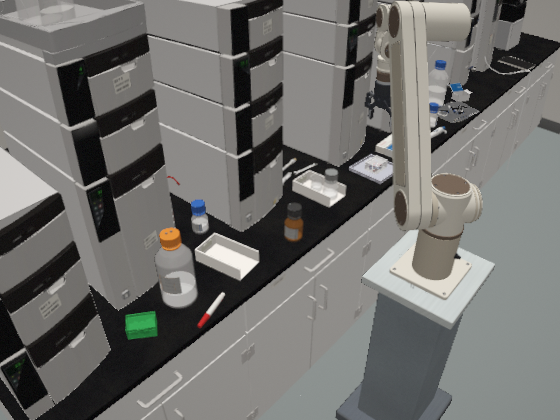

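The wrist picture shows the box flat in the middle of the tray at (280,193), inside the rim on every side. In the scene picture the amber bottle stands upright on the worktop at (293,222), and the grey-capped bottle is still in its holder at (331,182). The gripper is open and clear of everything.

```bash
python3 - <<'E'
from h import *
print(job_done())
E
```

```text
the job is handed in; nothing more can be done
None
```

The job is done and handed in at about 22 s on the robot's clock, well inside the 69 s limit.

1. **Amber bottle:** I lifted it by its cap out of the left holder and stood it upright on the bare worktop, at about (0.42, 0.15) m.
2. **Box of caps:** After that I gripped the box fore and aft, lifted it out and set it down flat, lid up, near the middle of the metal tray. The opening read 55 mm against the 56 mm given. The box's position was about (0.448, -0.396) m, against a measured tray centre of (0.447, -0.395) m.

The last pictures showed:
- the box inside the tray rim on all sides;
- the amber bottle upright;
- the grey-capped bottle untouched in its holder;
- the gripper open and about 0.2 m above the worktop.

The forces read at the end of each move stayed below about 6 N. No final check failed. The only mismatch was the amber cap, which looked about 43 mm wide in the picture but read 37 mm in the grip; it held without slipping.

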